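# Weigh down the glue-ups with graded weights

### The job

Four dark wooden pieces have just been glued onto plywood boards and need pressing while the glue sets. Stand one brass weight upright on the middle of each, the largest weight on the largest piece and so on down to the smallest on the smallest, setting them down gently. Leave the wax tin and the pin dish where they are.

Things in the scene. Friction and masses are not known exactly. Their poses are not given: they have to be found in the camera images.
- weight_1: The largest of four graded round brass weights, loose, standing upright: body 56 mm across and 26 mm tall, on it a 3 mm neck (16 mm across) and a round knob 20 mm across and 15 mm tall, so 44 mm overall; about 0.59 kg. Origin at the centre of the underside, z up along its axis. It can be pinched by the knob from above.
- glueup_1: The largest glued piece with its board: a flat dark wooden rectangle 64 x 58 mm, 8 mm thick, glued in the middle of a pale plywood board 76 x 70 mm, 8 mm thick, that is fixed to the bench. The flat top of the dark piece is 16 mm above the bench. Origin at the centre of the underside of the board, straight below the middle of the piece; x along the 64 mm side, z up.
- weight_2: The second largest of four graded round brass weights, loose, standing upright: body 42 mm across and 25 mm tall, on it a 3 mm neck (14 mm across) and a round knob 18 mm across and 15 mm tall, so 43 mm overall; about 0.33 kg. Origin at the centre of the underside, z up along its axis. It can be pinched by the knob from above.
- glueup_2: The second largest glued piece with its board: a flat dark wooden rectangle 51 x 46 mm, 8 mm thick, glued in the middle of a pale plywood board 63 x 58 mm, 8 mm thick, that is fixed to the bench. The flat top of the dark piece is 16 mm above the bench. Origin at the centre of the underside of the board, straight below the middle of the piece; x along the 51 mm side, z up.
- weight_3: The third largest of four graded round brass weights, loose, standing upright: body 31 mm across and 24 mm tall, on it a 3 mm neck (12 mm across) and a round knob 16 mm across and 15 mm tall, so 42 mm overall; about 0.18 kg. Origin at the centre of the underside, z up along its axis. It can be pinched by the knob from above.
- glueup_3: The third largest glued piece with its board: a flat dark wooden rectangle 39 x 35 mm, 8 mm thick, glued in the middle of a pale plywood board 51 x 47 mm, 8 mm thick, that is fixed to the bench. The flat top of the dark piece is 16 mm above the bench. Origin at the centre of the underside of the board, straight below the middle of the piece; x along the 39 mm side, z up.
- weight_4: The smallest of four graded round brass weights, loose, standing upright: body 21 mm across and 22 mm tall, on it a 3 mm neck (8 mm across) and a round knob 12 mm across and 15 mm tall, so 40 mm overall; about 0.08 kg. Origin at the centre of the underside, z up along its axis. It can be pinched by the knob from above.
- glueup_4: The smallest glued piece with its board: a flat dark wooden rectangle 28 x 26 mm, 8 mm thick, glued in the middle of a pale plywood board 40 x 38 mm, 8 mm thick, that is fixed to the bench. The flat top of the dark piece is 16 mm above the bench. Origin at the centre of the underside of the board, straight below the middle of the piece; x along the 28 mm side, z up.
- wax_tin: Closed round wax tin lying flat, loose: 71 mm across, 24 mm tall, dark green lid. A bystander, not to be disturbed. Origin at the centre of its underside.
- pin_dish: Shallow round dark dish, open, loose: 71 mm across the rim, 20 mm tall. A bystander, not to be disturbed. Origin at the centre of its underside.

How it is judged (in metres and radians):
At the end, for the whole second after the job is handed in: Each of the four weights stands upright (within 0.1 rad) and at rest on the top of the glued piece of its own size rank, its centre within 10 mm of the middle of the piece (horizontal distance between weight_1 and glueup_1 below 0.01 m and z of weight_1 in the frame of glueup_1 between 0.013 and 0.02 m and angle between each of weight_1, weight_2, weight_3, weight_4's own z axis and vertical below 0.1 rad and linear speed of each of weight_1, weight_2, weight_3, weight_4 below 0.02 m/s and horizontal distance between weight_2 and glueup_2 below 0.01 m and z of weight_2 in the frame of glueup_2 between 0.013 and 0.02 m and horizontal distance between weight_3 and glueup_3 below 0.01 m and z of weight_3 in the frame of glueup_3 between 0.013 and 0.02 m and horizontal distance between weight_4 and glueup_4 below 0.01 m and z of weight_4 in the frame of glueup_4 between 0.013 and 0.02 m); the robot touches nothing.
It fails at once if a weight is slammed onto its glued piece (over 100 N) or dropped (falls free at over 0.7 m/s, a drop of about 25 mm) (contact force between weight_1 and glueup_1 above 100 N or (contact force between weight_1 and the fingers below 0.05 N and linear speed of weight_1 above 0.7 m/s) or contact force between weight_2 and glueup_2 above 100 N or (contact force between weight_2 and the fingers below 0.05 N and linear speed of weight_2 above 0.7 m/s) or contact force between weight_3 and glueup_3 above 100 N or (contact force between weight_3 and the fingers below 0.05 N and linear speed of weight_3 above 0.7 m/s) or contact force between weight_4 and glueup_4 above 100 N or (contact force between weight_4 and the fingers below 0.05 N and linear speed of weight_4 above 0.7 m/s)).
It fails at once if the wax tin is moved more than 20 mm (distance of wax_tin from where it was at the start of the episode above 0.02 m).
It fails at once if the pin dish is moved more than 20 mm (distance of pin_dish from where it was at the start of the episode above 0.02 m).
It also fails if it takes over 120 s, if anything falls off the work surface, if the arm or the gripper's body presses on something with over 40 N, if the wrist force passes 120 N, or if a joint passes its speed limit or range.

### The arm

A 6-joint arm with a two-finger parallel gripper is mounted at the origin on a cart in front of the work surface, level with it; the furniture and walls round the work are solid. World frame = base frame: x ahead of the robot, y to its left, z up, the work surface at z = 0. Lengths are in mm, angles in rad, forces in N, time in s.
With the tool pointing down it reaches from about 325 to 775 mm from the base axis. Payload 9.3 kg.
Tool frame: the origin (TCP) lies at the very end of the fingers, on their centre line; the grasp point (between the pads) lies 19 mm behind it; z points along the fingers, y is the line along which they close (so a half turn about z gives the same grasp; the last joint's range is limited). The gripper opens to 85 mm and grips with 20 to 120 N. Pads are 22 mm wide; open, the fingers measure 114 mm over their backs; the gripper's body (76 mm by 85 mm) begins 54 mm behind the grasp point. The pads swing forward as they close: fully open they stand 13 mm farther back than shut.
Start: joints at [1.165, 0.259, 0.021, 1.334, 0, 1.418], TCP at [137.565, 532.515, 231.279] pointing down, gripper open.
Joint ranges: [-3.04, 3.04], [-0.91, 1.82], [-1.04, 1.36], [-1.92, 1.95], [-1.52, 1.45], [-3.14, 3.14]. Speed limits (rad/s): [2.22, 2.22, 2.79, 3.14, 3.14, 3.14].

### API

Orientations are given as a unit quaternion [x, y, z, w].
In Python, from workcell import read_state, eyes, ticket gives the robot as it stands.
- The arm moves only by the shell command python3 -m jog 'ROWS'. ROWS is a JSON object of lists of equal length, an entry for each row: "fingers": the finger opening in mm, from 0 to 85.4; "linear": the shift along the tool's x, y, z in mm, a list of three; "turn": the turn, a rotation vector about the tool's x, y, z in degrees, a list of three. In form: {"fingers": [fingers, ...], "linear": [[tx, ty, tz], ...], "turn": [[ax, ay, az], ...]}. A call has 1 to 8 rows; each row is the pose to reach, as a shift and turn from the pose commanded when the call began, along the tool's axes at that moment; what a row does not reach only later rows make up. A row lasts 1/10 s, in which the tool goes at most 50 mm and 8.59 degrees, less where a joint would pass 70% of its speed; a pose out of reach is approached as far as the arm can. A call with a gripper value outside its range is refused whole. The fingers move at their own pace and stop on an object; the grip force is fixed at half the most. Time passes only in rows, so rows that repeat a pose let the fingers close. It gives the time, the measured TCP pose, the force, the opening and the grip force at its end, in the units of the state.
- read_state(): the state, without advancing time (a new reading comes with each control period).
- eyes.grab_frame(name): name is "side" or "top"; returns (picture, depth): 480x640x3 uint8, red, green, blue; 480x640 float32, mm along the optical axis (not along the pixel's ray), 0 where there is no reading.
- eyes.camera_info(name): a dict with "fx", "fy", "cx", "cy" (pixels), "xyz" and "attitude" of the camera in the world. Camera axes: x right, y up, looking along -z (the intrinsics and any distortion apply to the point x, -y, -z); pixel columns grow to the right and rows downward; lengths in mm; the calibration is good to about 2 mm. A picture is of the moment at which its call begins. camera_info takes no time and is no camera call.
- ticket.close_job(): hands the job in; it is judged then, once.
The state is a dict: "t": time; "joints": joint angles; "qvel": joint speeds; "effort": joint torques, N m; "position": TCP position; "ee_rot": TCP orientation; "contact_force": force on the tool from outside, world axes, zero at the start; "moment": the same for the moment, N m; "opening": opening from 0.0 (shut) to 1.0 (fully open); "grip_force": force on a finger pad.
Only numpy, scipy, OpenCV 4.12 (cv2) and the standard library are available. Lean on these libraries where they do the work, as an engineer would, in place of code of your own. Each camera call takes 0.05 s, during which the arm holds its last target. There are 200 camera calls.

## Working session

There is one attempt and no reset: what is moved stays moved. The work goes in short steps, Python scripts to look and compute and a shell command to move; the robot and the scene stay as the last step left them, time stands still between calls to the robot, and variables do not carry over. Pictures are saved under pics/ and viewed, at most 14 in all, crops included, and the job is handed in when it is done.

```bash
mkdir -p pics; python3 - <<'E'
from workcell import read_state, eyes
import cv2, numpy as np
s=read_state(); print(s)
for n in("top","side"):
    p,d=eyes.grab_frame(n); print(n,eyes.camera_info(n))
    cv2.imwrite(f"pics/{n}0.png",p[:,:,::-1]); np.save(f"pics/{n}0.npy",d)
E
```

```text
{'t': 0.0, 'joints': array([1.16541259e+00, 2.59224116e-01, 2.07708411e-02, 1.33368239e+00,
       1.74843060e-06, 1.41818460e+00]), 'qvel': array([-1.09779989e-03, -1.42549919e-03,  9.98019085e-04,  6.59731545e-04,
       -4.49900055e-05, -6.54677194e-04]), 'effort': array([-1.98773450e-03, -5.55642521e+01,  3.44526994e+01,  1.37045872e-02,
       -1.93296059e-04, -8.90018896e-06]), 'position': array([137.45300778, 532.27262388, 230.65238697]), 'ee_rot': array([ 1.26049778e-01,  9.92023692e-01, -6.43531292e-04, -1.85261461e-04]), 'contact_force': array([0.14615621, 0.37240926, 0.46644376]), 'moment': array([ 0.02857968, -0.01233099, -0.00657222]), 'grip_force': 0.0, 'opening': 0.9968231921253761}
top {'fx': 591.4706293519079, 'fy': 591.4706293519079, 'cx': 330.3733750146041, 'cy': 230.14770353804784, 'xyz': array([ 309.61988233,   15.69489283, 1219.91259038]), 'attitude': array([ 0.0551704 , -0.06225836, -0.69523197,  0.71395562])}
side {'fx': 465.9580076918953, 'fy': 465.9580076918953, 'cx': 321.30087029162644, 'cy': 235.37528178301076, 'xyz': array([ 120.18498758, -803.20830504,  462.60364024]), 'attitude': array([ 0.51637229, -0.12918377, -0.18790558,  0.82544697])}
```

View pics/top0.png

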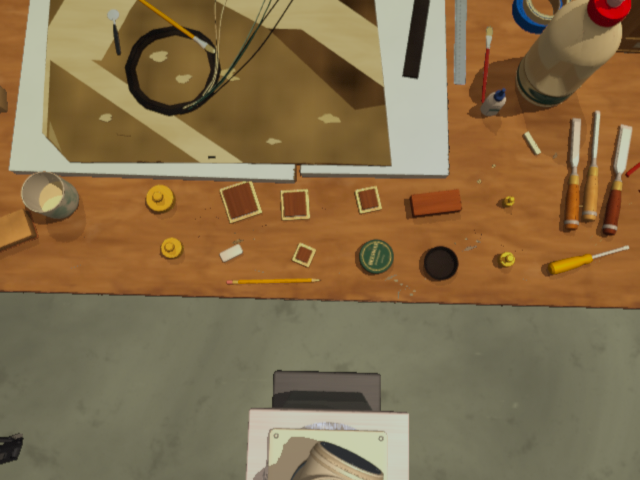

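View pics/side0.png

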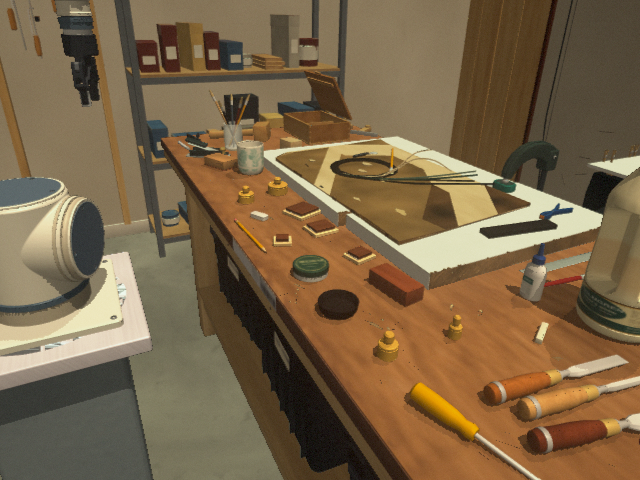

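The top view shows the weights at about (160,198), (171,248), (507,259) and (509,202), in order of size. The glue-ups are at (241,201), (295,204), (368,199) and (304,254), the tin at (376,257) and the dish at (441,263). The side view shows the same layout with the arm clear of the bench.

```bash
cat > h.py <<'E'
from workcell import read_state, eyes
import cv2, numpy as np
from scipy.spatial.transform import Rotation as R
def ray(n,u,v):
    c=eyes.camera_info(n)
    d=np.stack([(np.asarray(u)-c['cx'])/c['fx'],-(np.asarray(v)-c['cy'])/c['fy'],-np.ones_like(u,float)],-1)
    return np.array(c['xyz']),d@R.from_quat(c['attitude']).as_matrix().T
def onplane(n,u,v,z):
    o,d=ray(n,u,v); return o+d*((z-o[2])/d[...,2])[...,None]
def cloud(n,u,v,depth):
    o,d=ray(n,u,v); return o+d*depth[v,u][:,None]
def roi(p,c,h=40):
    m=np.zeros(p.shape[:2],bool); m[c[1]-h:c[1]+h,c[0]-h:c[0]+h]=1; return m
E
python3 - <<'E'
from h import *
p=cv2.imread("pics/top0.png");d=np.load("pics/top0.npy");hsv=cv2.cvtColor(p,cv2.COLOR_BGR2HSV)
H,S,V=[hsv[...,i].astype(int) for i in range(3)]
for k,c in enumerate([(160,198),(171,248),(507,259),(509,202)]):
    print('w',k+1,hsv[c[1],c[0]])
    m=roi(p,c,22)&(H>=20)&(H<=32)&(S>120)&(V>110)
    v,u=np.nonzero(m); P=cloud("top",u,v,d)
    sil=np.array([u.mean(),v.mean()]); ht=[26,25,24,22][k]
    body=onplane("top",*sil,ht); (cc,r)=cv2.minEnclosingCircle(np.stack([u,v],1).astype(np.float32))
    kn=P[:,2]>ht+10; print(len(u),'plane',body[:2].round(1),'circ',onplane("top",*np.array(cc),ht)[:2].round(1),'diam',2*r*1200/591,'knob',kn.sum(),P[kn].mean(0).round(1) if kn.any() else 0,'z',np.percentile(P[:,2],[5,50,98]).round(1))
for k,c in enumerate([(241,201),(295,204),(368,199),(304,254)]):
    print('g',k+1,hsv[c[1],c[0]],hsv[c[1]-28:c[1]+29:4,c[0]].tolist() if k==1 else '')
    for z,m in ((8,(H<32)&(S<130)&(V>130)),(16,(V<125)&(H<12))):
        m=(m&roi(p,c,[30,25,22,18][k])).astype(np.uint8)
        cs,_=cv2.findContours(m,cv2.RETR_EXTERNAL,cv2.CHAIN_APPROX_NONE)
        if not cs: print(z,'none'); continue
        q=max(cs,key=cv2.contourArea)[:,0].astype(float); 
        X=onplane("top",q[:,0],q[:,1],z)[:,:2]
        rr=cv2.minAreaRect(X.astype(np.float32)); print(z,np.round(rr[0],1),np.round(rr[1],1),round(rr[2],1))
for k,c in (('tin',(376,257)),('dish',(441,263))): print(k,onplane("top",*np.array(c,float),20).round(0))
E
```

```text
w 1 [ 20 214 168]
523 plane [568.7 359.5] circ [565.9 358.1] diam 58.458883992306475 knob 68 [545.7 329.5 147.3] z [22.1 26.2 46.9]
w 2 [ 21 218 184]
309 plane [466.3 328.7] circ [465.6 327.1] diam 44.90524911638444 knob 55 [460.  318.   85.3] z [20.9 25.4 46.4]
w 3 [ 21 209 144]
149 plane [ 461.6 -356.8] circ [ 461.6 -355.6] diam 30.35700067045725 knob 48 [ 457.2 -348.1   65.9] z [20.6 26.1 46.1]
w 4 [ 21 210 108]
53 plane [ 583.7 -365.5] circ [ 583.5 -364.5] diam 20.100904358219978 knob 23 [ 582.4 -363.    39. ] z [12.2 25.7 42.5]
g 1 [ 11 195 114] 
8 [569.7 195.1] [71.5 68.9] 20.0
16 [569.2 196.3] [59.4 53. ] 20.7
g 2 [ 11 193 116] [[15, 161, 87], [14, 156, 85], [15, 172, 157], [15, 169, 161], [14, 175, 140], [11, 193, 116], [11, 191, 116], [11, 193, 116], [11, 193, 116], [10, 192, 114], [19, 111, 151], [14, 171, 131], [14, 178, 152], [14, 177, 150], [14, 177, 150]]
8 [571.7  58.8] [65.  21.7] 21.8
16 [565.   82.9] [46.6 40.6] 5.5
g 3 [ 11 195 123] 
8 [578.5 -58.3] [52.3 28.5] 25.8
16 [580.  -70.5] [34.2 30.4] 12.1
g 4 [ 11 194 125] 
8 [461.5  59.9] [36.9 40. ] 68.7
16 [460.4  60.6] [22.1 22.5] 69.7
tin [458. -88.  20.]
dish [ 449. -221.   20.]
```

```bash
python3 - <<'E'
from h import *
for n,cs in (("top",[(160,198),(171,248),(507,259),(509,202)]),("side",[(277,187),(246,195),(387,347),(456,327)])):
    p=cv2.imread(f"pics/{n}0.png");d=np.load(f"pics/{n}0.npy");hsv=cv2.cvtColor(p,cv2.COLOR_BGR2HSV)
    for k,c in enumerate(cs):
        m=roi(p,c,22)&(hsv[...,0]>=17)&(hsv[...,0]<=32)&(hsv[...,1]>120)&(hsv[...,2]>70)
        v,u=np.nonzero(m);P=cloud(n,u,v,d);ht=[26,25,24,22][k]
        P=P[np.hypot(*(P[:,:2]-[(567,359),(466,328),(461,-356),(583,-365)][k]).T)<40]
        kn=P[(P[:,2]>ht+12)&(P[:,2]<ht+24)];bd=P[abs(P[:,2]-ht)<3]
        print(n,k+1,'knob',len(kn),np.median(kn,0).round(1),'body',len(bd),((np.percentile(bd,3,0)+np.percentile(bd,97,0))/2).round(1),np.ptp(bd,0).round(0))
E
```

```text
top 1 knob 74 [567.6 358.8  43.3] body 362 [568.6 360.   25.9] [56. 56.  6.]
top 2 knob 61 [464.8 329.   42. ] body 205 [465.7 329.4  25. ] [39. 41.  6.]
top 3 knob 51 [ 460.5 -355.3   41.1] body 94 [ 460.7 -355.1   23.9] [29. 30.  6.]
top 4 knob 29 [ 582.7 -362.8   38.7] body 33 [ 582.4 -361.9   22.3] [17. 19.  6.]
side 1 knob 21 [566.3 356.9  41.5] body 86 [568.2 356.5  24.8] [50. 54.  6.]
side 2 knob 17 [464.8 324.4  41.3] body 58 [465.1 325.8  24.3] [38. 37.  5.]
side 3 knob 73 [ 458.8 -358.6   40.3] body 168 [ 460.2 -357.6   23.2] [30. 30.  6.]
side 4 knob 35 [ 581.7 -366.    37.8] body 74 [ 582.5 -364.5   21.7] [20. 20.  6.]
```

```bash
python3 -m jog '{"fingers":[45,45,45,45],"linear":[[0,0,0],[0,0,0],[0,0,0],[0,0,0]],"turn":[[0,0,-7.24],[0,0,-14.48],[0,0,-14.48],[0,0,-14.48]]}'
```

```text
t: 0.5
position: [137.5, 532.4, 231.0]
ee_rot: [0.002, 1.0, -0.0, -0.0]
contact_force: [0.6, -0.2, -0.4]
opening: 0.526
grip_force: 0.0
```

```bash
python3 -m jog '{"fingers":[45,45,45,45,45,45,45,45],"linear":[[-43,-17,0],[-86,-34,0],[-129,-52,0],[-172,-70,0],[-215,-87,20],[-258,-104,40],[-300,-121,60],[-340,-137,80]],"turn":[[0,0,0],[0,0,0],[0,0,0],[0,0,0],[0,0,0],[0,0,0],[0,0,0],[0,0,0]]}'; python3 -m jog '{"fingers":[45,45,45,45,45,45,45],"linear":[[-40,-16,20],[-80,-32,40],[-90.5,-36.5,51],[-90.5,-36.5,71],[-90.5,-36.5,91],[-90.5,-36.5,91],[-90.5,-36.5,91]],"turn":[[0,0,0],[0,0,0],[0,0,0],[0,0,0],[0,0,0],[0,0,0],[0,0,0]]}'
```

```text
t: 1.3
position: [479.3, 394.4, 150.5]
ee_rot: [0.002, 1.0, 0.0, 0.0]
contact_force: [0.9, 0.4, 0.3]
opening: 0.53
grip_force: 0.0
t: 2.0
position: [567.6, 359.3, 60.6]
ee_rot: [0.001, 1.0, -0.0, -0.0]
contact_force: [-0.0, -0.2, 0.1]
opening: 0.526
grip_force: 0.0
```

```bash
python3 -m jog '{"fingers":[45,45,45,10,10,10,10,10],"linear":[[0,0,15],[0,0,30],[0,0,30],[0,0,30],[0,0,30],[0,0,30],[0,0,30],[0,0,30]],"turn":[[0,0,0],[0,0,0],[0,0,0],[0,0,0],[0,0,0],[0,0,0],[0,0,0],[0,0,0]]}'
python3 - <<'E'
from h import *
for n,(x,y) in (("top",(160,198)),("side",(277,170))):
    p,_=eyes.grab_frame(n); cv2.imwrite(f"pics/{n}1.png",cv2.resize(p[max(0,y-60):y+60,x-80:x+80,::-1],None,fx=4,fy=4))
E
```

```text
t: 2.8
position: [568.7, 359.7, 32.2]
ee_rot: [-0.0, 1.0, 0.001, 0.001]
contact_force: [-1.7, 1.5, 6.6]
opening: 0.197
grip_force: 58.5
```

View pics/side1.png

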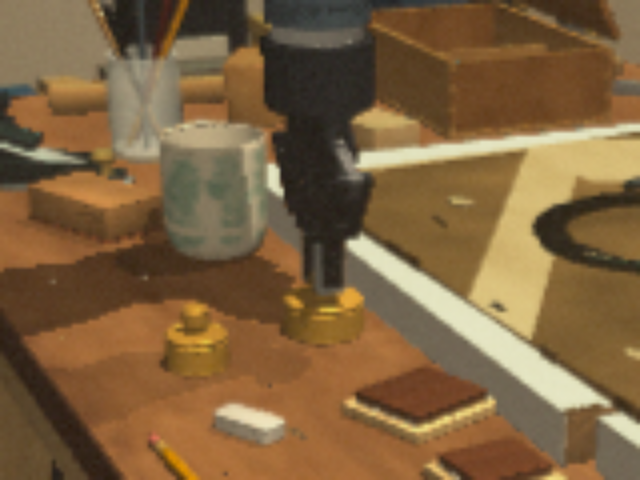

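The side crop shows both fingers closed on the big weight's knob, around (322,285), with the tips touching the body top. I'll lift it.

```bash
python3 -m jog '{"fingers":[10,10,10,10,10,10],"linear":[[0,0,-5],[0,0,-15],[0,0,-30],[0,0,-45],[0,0,-45],[0,0,-45]],"turn":[[0,0,0],[0,0,0],[0,0,0],[0,0,0],[0,0,0],[0,0,0]]}'
python3 - <<'E'
from h import *
n,(x,y)="side",(277,160)
p,d=eyes.grab_frame(n); cv2.imwrite(f"pics/{n}2.png",cv2.resize(p[max(0,y-60):y+60,x-80:x+80,::-1],None,fx=4,fy=4,interpolation=cv2.INTER_CUBIC))
hsv=cv2.cvtColor(p,cv2.COLOR_RGB2HSV);m=roi(p,(277,170),26)&(hsv[...,0]>=17)&(hsv[...,0]<=32)&(hsv[...,1]>120)&(hsv[...,2]>70)
v,u=np.nonzero(m);P=cloud(n,u,v,d);P=P[np.hypot(*(P[:,:2]-(568,359)).T)<45];print(len(P),np.percentile(P,[3,50,97],0).round(1))
E
```

```text
t: 3.5
position: [568.0, 358.9, 75.3]
ee_rot: [0.0, 1.0, 0.0, 0.0]
contact_force: [-0.0, 0.0, -7.0]
opening: 0.196
grip_force: 58.8
245 [[540.7 328.9  43.7]
 [560.  338.5  61.5]
 [588.9 369.3  76.1]]
```

View pics/side2.png

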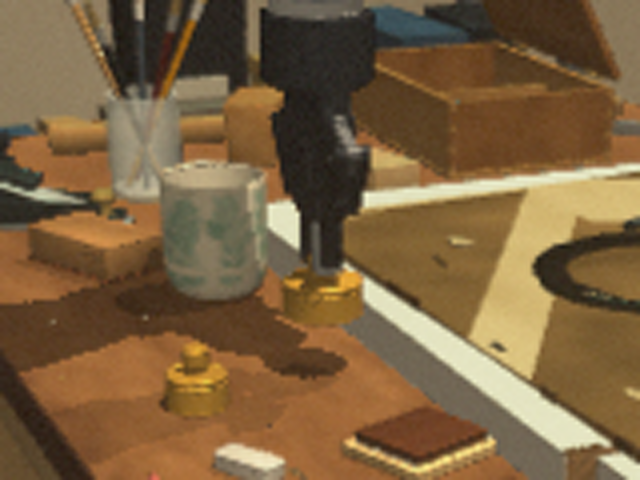

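The weight hangs level from the gripper, at about (322,297) in the crop.

```bash
python3 -m jog '{"fingers":[10,10,10,10,10,10,10,10],"linear":[[0,-20,0],[0,-60,0],[0,-100,0],[0,-140,0],[-1,-162.5,0],[-1,-162.5,5],[-1,-162.5,15],[-1,-162.5,20]],"turn":[[0,0,0],[0,0,0],[0,0,0],[0,0,0],[0,0,0],[0,0,0],[0,0,0],[0,0,0]]}'; python3 -m jog '{"fingers":[10,10,10,10,10,10],"linear":[[0,0,2],[0,0,4],[0,0,5],[0,0,6],[0,0,7],[0,0,7]],"turn":[[0,0,0],[0,0,0],[0,0,0],[0,0,0],[0,0,0],[0,0,0]]}'
```

```text
t: 4.35
position: [568.3, 197.0, 53.6]
ee_rot: [-0.0, 1.0, -0.0, -0.001]
contact_force: [0.3, 0.2, -6.1]
opening: 0.194
grip_force: 59.3
t: 4.95
position: [569.1, 196.6, 48.4]
ee_rot: [-0.0, 1.0, 0.0, 0.0]
contact_force: [0.3, 0.0, -5.4]
opening: 0.192
grip_force: 59.4
```

```bash
python3 -m jog '{"fingers":[10,10,45,45,45,45,45,45],"linear":[[0,0,0.5],[0,0,1],[0,0,1],[0,0,1],[0,0,1],[0,0,1],[0,0,-20],[0,0,-52]],"turn":[[0,0,0],[0,0,0],[0,0,0],[0,0,0],[0,0,0],[0,0,0],[0,0,0],[0,0,0]]}'
python3 -m jog '{"fingers":[45,45,45,45,45,45,45],"linear":[[30,40,0],[60,75,0],[90,110,0],[104,132,0],[104,132,0],[104,132,20],[104,132,35]],"turn":[[0,0,0],[0,0,0],[0,0,0],[0,0,0],[0,0,0],[0,0,0],[0,0,0]]}'
python3 - <<'E'
from h import *
p,d=eyes.grab_frame("top"); cv2.imwrite("pics/top3.png",cv2.resize(p[150:300,120:320,::-1],None,fx=4,fy=4))
hsv=cv2.cvtColor(p,cv2.COLOR_RGB2HSV);m=roi(p,(241,201),25)&(hsv[...,0]>=17)&(hsv[...,0]<=32)&(hsv[...,1]>120)&(hsv[...,2]>70)
v,u=np.nonzero(m);P=cloud("top",u,v,d);kn=P[(P[:,2]>54)&(P[:,2]<66)];b=P[abs(P[:,2]-42)<4]
print(len(kn),np.median(kn,0),len(b),((np.percentile(b,3,0)+np.percentile(b,97,0))/2),np.ptp(b,0))
E
```

```text
t: 5.75
position: [568.0, 196.2, 99.1]
ee_rot: [0.0, 1.0, -0.0, -0.002]
contact_force: [0.8, 0.6, 0.1]
opening: 0.528
grip_force: 0.0
t: 6.45
position: [465.5, 328.3, 64.9]
ee_rot: [-0.0, 1.0, 0.0, 0.0]
contact_force: [0.1, 0.3, -0.0]
opening: 0.527
grip_force: 0.0
76 [567.78012835 195.34596541  58.64983649] 449 [568.19354499 195.83843866  41.71328134] [55.57515952 55.24582717  7.9102095 ]
```

View pics/top3.png

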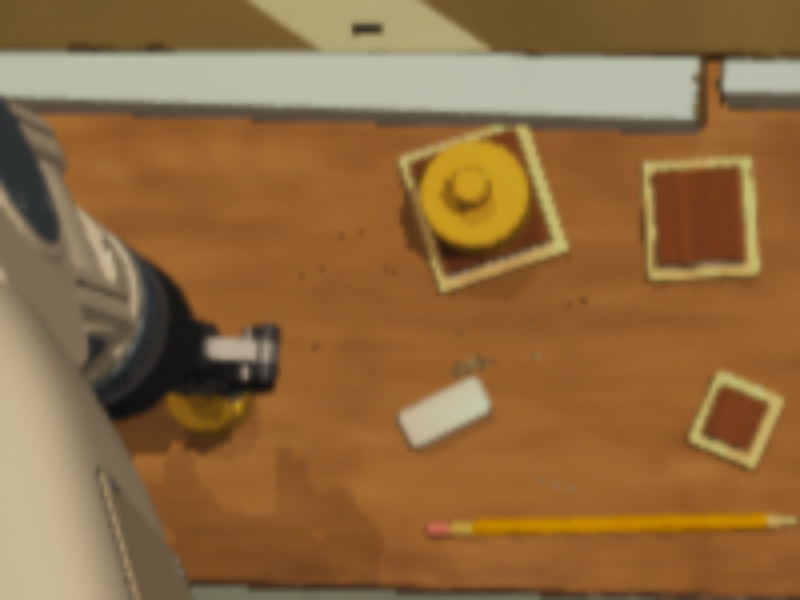

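Weight 1 stands in the middle of its piece, at about (473,193) in the crop. The measured error is about 1.5 mm. The fingers are now over weight 2, at about (210,405).

```bash
python3 -m jog '{"fingers":[45,45,45,10,10,10,10,10],"linear":[[0,0,15],[0,0,32],[0,0,32],[0,0,32],[0,0,32],[0,0,32],[0,0,32],[0,0,32]],"turn":[[0,0,0],[0,0,0],[0,0,0],[0,0,0],[0,0,0],[0,0,0],[0,0,0],[0,0,0]]}'
python3 -m jog '{"fingers":[10,10,10,10,10,10,10],"linear":[[0,0,-5],[0,0,-15],[0,0,-40],[0,0,-80],[0,0,-82],[0,0,-82],[0,0,-82]],"turn":[[0,0,0],[0,0,0],[0,0,0],[0,0,0],[0,0,0],[0,0,0],[0,0,0]]}'
```

```text
t: 7.3
position: [465.8, 329.0, 34.3]
ee_rot: [-0.0, 1.0, 0.001, 0.001]
contact_force: [-0.3, 2.2, 6.0]
opening: 0.169
grip_force: 58.8
t: 8.0
position: [464.4, 328.1, 114.3]
ee_rot: [0.0, 1.0, -0.0, -0.001]
contact_force: [-0.2, -1.0, -3.2]
opening: 0.163
grip_force: 58.8
```

```bash
python3 -m jog '{"fingers":[10,10,10,10,10,10,10,10],"linear":[[-7,-20,0],[-20,-60,0],[-40,-100,0],[-55,-140,0],[-70,-180,0],[-86,-215,0],[-100,-240,0],[-100,-245.5,0]],"turn":[[0,0,0],[0,0,0],[0,0,0],[0,0,0],[0,0,0],[0,0,0],[0,0,0],[0,0,0]]}'
python3 -m jog '{"fingers":[10,10,10,10,10,10,10,10],"linear":[[0,0,15],[0,0,35],[0,0,50],[0,0,57],[0,0,60],[0,0,62],[0,0,63],[0,0,63]],"turn":[[0,0,0],[0,0,0],[0,0,0],[0,0,0],[0,0,0],[0,0,0],[0,0,0],[0,0,0]]}'
```

```text
t: 8.8
position: [565.8, 80.1, 113.5]
ee_rot: [0.002, 1.0, -0.0, -0.001]
contact_force: [-0.1, 1.1, -3.4]
opening: 0.164
grip_force: 59.0
t: 9.6
position: [565.2, 83.1, 52.7]
ee_rot: [-0.0, 1.0, -0.0, 0.0]
contact_force: [0.8, 0.3, -2.9]
opening: 0.167
grip_force: 59.0
```

```bash
python3 -m jog '{"fingers":[10,10,10,10,10],"linear":[[0,0,1],[0,0,2],[0,0,2.5],[0,0,2.5],[0,0,2.5]],"turn":[[0,0,0],[0,0,0],[0,0,0],[0,0,0],[0,0,0]]}'
```

```text
t: 10.1
position: [565.4, 83.2, 50.4]
ee_rot: [-0.0, 1.0, 0.0, 0.001]
contact_force: [-1.8, 2.9, 6.3]
opening: 0.169
grip_force: 60.0
```

```bash
python3 -m jog '{"fingers":[45,45,45,45,45,45],"linear":[[0,0,0],[0,0,0],[0,0,0],[0,0,0],[0,0,-25],[0,0,-70]],"turn":[[0,0,0],[0,0,0],[0,0,0],[0,0,0],[0,0,0],[0,0,0]]}'
python3 -m jog '{"fingers":[45,45,45,45,45,45,45,45],"linear":[[11,-45,0],[22,-90,0],[33,-135,0],[44,-180,0],[55,-225,0],[66,-270,0],[77,-315,0],[88,-360,0]],"turn":[[0,0,0],[0,0,0],[0,0,0],[0,0,0],[0,0,0],[0,0,0],[0,0,0],[0,0,0]]}'
python3 -m jog '{"fingers":[45,45,45,45,45,45],"linear":[[8,-40,0],[16.5,-78.5,0],[16.5,-78.5,25],[16.5,-78.5,55],[16.5,-78.5,55],[16.5,-78.5,55]],"turn":[[0,0,0],[0,0,0],[0,0,0],[0,0,0],[0,0,0],[0,0,0]]}'
python3 - <<'E'
from h import *
p,d=eyes.grab_frame("top")
hsv=cv2.cvtColor(p,cv2.COLOR_RGB2HSV);m=roi(p,(295,204),25)&(hsv[...,0]>=17)&(hsv[...,0]<=32)&(hsv[...,1]>120)&(hsv[...,2]>70)
v,u=np.nonzero(m);P=cloud("top",u,v,d);kn=P[(P[:,2]>53)&(P[:,2]<65)];b=P[abs(P[:,2]-41)<4]
print(len(kn),np.median(kn,0),len(b),((np.percentile(b,3,0)+np.percentile(b,97,0))/2),np.ptp(b,0))
p,d=eyes.grab_frame("side"); cv2.imwrite("pics/side4.png",p[:,:,::-1])
E
```

```text
t: 10.7
position: [563.2, 82.8, 117.8]
ee_rot: [0.0, 1.0, -0.0, -0.003]
contact_force: [0.7, -0.2, -0.1]
opening: 0.522
grip_force: 0.0
t: 11.5
position: [476.2, -278.9, 119.9]
ee_rot: [0.0, 1.0, -0.0, 0.0]
contact_force: [1.1, -0.8, -0.6]
opening: 0.523
grip_force: 0.0
t: 12.1
position: [460.4, -355.3, 65.0]
ee_rot: [-0.0, 1.0, 0.0, -0.0]
contact_force: [0.3, -0.6, 0.4]
opening: 0.527
grip_force: 0.0
59 [563.64268102  83.06720264  58.69037327] 235 [564.00054729  83.780065    40.97097321] [40.58278803 40.88845335  7.89019495]
```

View pics/side4.png

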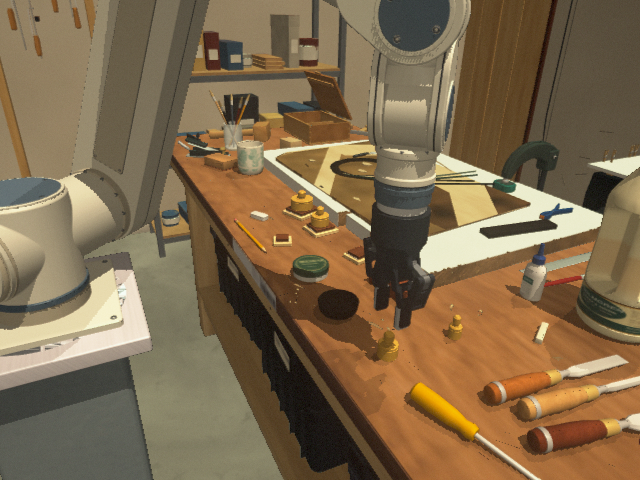

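Weights 1 and 2 stand on their pieces, at (300,203) and (319,220). The gripper is over weight 3 at (387,345).

```bash
python3 -m jog '{"fingers":[45,45,45,5,5,5,5,5],"linear":[[0,0,15],[0,0,31],[0,0,31],[0,0,31],[0,0,31],[0,0,31],[0,0,31],[0,0,31]],"turn":[[0,0,0],[0,0,0],[0,0,0],[0,0,0],[0,0,0],[0,0,0],[0,0,0],[0,0,0]]}'
python3 -m jog '{"fingers":[5,5,5,5,5,5,5],"linear":[[0,0,-5],[0,0,-15],[0,0,-40],[0,0,-80],[0,0,-81],[0,0,-81],[0,0,-81]],"turn":[[0,0,0],[0,0,0],[0,0,0],[0,0,0],[0,0,0],[0,0,0],[0,0,0]]}'
```

```text
t: 13.0
position: [461.1, -355.9, 35.4]
ee_rot: [-0.0, 1.0, -0.001, 0.001]
contact_force: [-0.5, 0.5, 6.4]
opening: 0.131
grip_force: 58.6
t: 13.7
position: [460.1, -355.1, 114.2]
ee_rot: [0.0, 1.0, 0.0, -0.0]
contact_force: [-0.5, -0.2, -1.8]
opening: 0.13
grip_force: 58.7
```

```bash
python3 -m jog '{"fingers":[5,5,5,5,5,5,5,5],"linear":[[-8,20,0],[-25,60,0],[-42,100,0],[-58,140,0],[-75,180,0],[-92,220,0],[-109,260,0],[-119.5,285,0]],"turn":[[0,0,0],[0,0,0],[0,0,0],[0,0,0],[0,0,0],[0,0,0],[0,0,0],[0,0,0]]}'
python3 -m jog '{"fingers":[5,5,5,5,5,5,5,5],"linear":[[0,0,0],[0,0,15],[0,0,35],[0,0,50],[0,0,57],[0,0,60],[0,0,62],[0,0,62]],"turn":[[0,0,0],[0,0,0],[0,0,0],[0,0,0],[0,0,0],[0,0,0],[0,0,0],[0,0,0]]}'
python3 -m jog '{"fingers":[5,5,5,5,5],"linear":[[0,0,1],[0,0,2],[0,0,2.5],[0,0,2.5],[0,0,2.5]],"turn":[[0,0,0],[0,0,0],[0,0,0],[0,0,0],[0,0,0]]}'
```

```text
t: 14.5
position: [580.1, -67.6, 113.5]
ee_rot: [-0.001, 1.0, 0.001, -0.001]
contact_force: [0.6, -1.3, -1.3]
opening: 0.13
grip_force: 58.8
t: 15.3
position: [580.1, -70.7, 53.0]
ee_rot: [0.0, 1.0, -0.0, 0.0]
contact_force: [0.5, -0.0, -1.7]
opening: 0.131
grip_force: 58.8
t: 15.8
position: [580.4, -70.6, 51.4]
ee_rot: [0.0, 1.0, -0.0, 0.001]
contact_force: [-1.6, 0.2, 6.2]
opening: 0.129
grip_force: 60.0
```

```bash
python3 -m jog '{"fingers":[45,45,45,45,45,45],"linear":[[0,0,0],[0,0,0],[0,0,0],[0,0,0],[0,0,-25],[0,0,-70]],"turn":[[0,0,0],[0,0,0],[0,0,0],[0,0,0],[0,0,0],[0,0,0]]}'
python3 -m jog '{"fingers":[45,45,45,45,45,45,45,45],"linear":[[0,-45,0],[0,-90,0],[0,-135,0],[0,-180,0],[0,-225,0],[0,-265,0],[-2.5,-292,0],[-2.5,-292,0]],"turn":[[0,0,0],[0,0,0],[0,0,0],[0,0,0],[0,0,0],[0,0,0],[0,0,0],[0,0,0]]}'
python3 -m jog '{"fingers":[45,45,45,45],"linear":[[0,0,25],[0,0,55.5],[0,0,55.5],[0,0,55.5]],"turn":[[0,0,0],[0,0,0],[0,0,0],[0,0,0]]}'
python3 - <<'E'
from h import *
p,d=eyes.grab_frame("top")
hsv=cv2.cvtColor(p,cv2.COLOR_RGB2HSV)
def meas(c,ht,h):
    m=roi(p,c,h)&(hsv[...,0]>=17)&(hsv[...,0]<=32)&(hsv[...,1]>120)&(hsv[...,2]>70)
    v,u=np.nonzero(m);P=cloud("top",u,v,d);kn=P[(P[:,2]>ht+12)&(P[:,2]<ht+24)];b=P[abs(P[:,2]-ht)<4]
    print(len(kn),np.median(kn,0),len(b),((np.percentile(b,3,0)+np.percentile(b,97,0))/2),np.ptp(b,0))
meas((368,199),40,20)
E
```

```text
t: 16.4
position: [578.3, -70.1, 118.2]
ee_rot: [0.0, 1.0, 0.001, -0.003]
contact_force: [1.1, 0.5, -0.1]
opening: 0.528
grip_force: 0.0
t: 17.2
position: [582.0, -366.2, 119.3]
ee_rot: [0.002, 1.0, -0.0, -0.0]
contact_force: [0.3, 0.3, -0.2]
opening: 0.529
grip_force: 0.0
t: 17.6
position: [582.5, -361.7, 65.0]
ee_rot: [-0.0, 1.0, 0.0, -0.0]
contact_force: [0.2, 0.1, 1.1]
opening: 0.529
grip_force: 0.0
48 [579.18716335 -70.33694323  57.76477441] 106 [579.6601134  -71.01317376  39.76911717] [29.43228647 29.04804674  7.62769644]
```

```bash
python3 -m jog '{"fingers":[45,45,45,0,0,0,0,0],"linear":[[0,0,15],[0,0,31],[0,0,31],[0,0,31],[0,0,31],[0,0,31],[0,0,31],[0,0,31]],"turn":[[0,0,0],[0,0,0],[0,0,0],[0,0,0],[0,0,0],[0,0,0],[0,0,0],[0,0,0]]}'
python3 -m jog '{"fingers":[0,0,0,0,0,0,0],"linear":[[0,0,-5],[0,0,-15],[0,0,-40],[0,0,-80],[0,0,-91],[0,0,-91],[0,0,-91]],"turn":[[0,0,0],[0,0,0],[0,0,0],[0,0,0],[0,0,0],[0,0,0],[0,0,0]]}'
```

```text
t: 18.45
position: [583.2, -363.1, 35.4]
ee_rot: [0.0, 1.0, -0.001, 0.001]
contact_force: [0.5, -1.3, 7.2]
opening: 0.065
grip_force: 58.9
t: 19.15
position: [582.2, -362.3, 124.1]
ee_rot: [0.0, 1.0, 0.0, -0.0]
contact_force: [-0.8, 1.1, -0.8]
opening: 0.063
grip_force: 58.8
```

```bash
python3 -m jog '{"fingers":[0,0,0,0,0,0,0,0],"linear":[[6,20,0],[18,60,0],[30,105,0],[43,150,0],[56,195,0],[69,240,0],[82,285,0],[95,330,0]],"turn":[[0,0,0],[0,0,0],[0,0,0],[0,0,0],[0,0,0],[0,0,0],[0,0,0],[0,0,0]]}'
python3 -m jog '{"fingers":[0,0,0,0],"linear":[[13,40,0],[24,75,0],[27,93,0],[27,93,0]],"turn":[[0,0,0],[0,0,0],[0,0,0],[0,0,0]]}'
python3 -m jog '{"fingers":[0,0,0,0,0,0,0,0],"linear":[[0,0,15],[0,0,35],[0,0,50],[0,0,62],[0,0,68],[0,0,71],[0,0,72],[0,0,72]],"turn":[[0,0,0],[0,0,0],[0,0,0],[0,0,0],[0,0,0],[0,0,0],[0,0,0],[0,0,0]]}'
python3 -m jog '{"fingers":[0,0,0,0,0],"linear":[[0,0,1],[0,0,2],[0,0,2.5],[0,0,2.5],[0,0,2.5]],"turn":[[0,0,0],[0,0,0],[0,0,0],[0,0,0],[0,0,0]]}'
```

```text
t: 19.95
position: [485.7, -30.7, 123.2]
ee_rot: [0.0, 1.0, 0.0, -0.001]
contact_force: [0.8, -0.2, -0.3]
opening: 0.064
grip_force: 58.8
t: 20.35
position: [458.9, 62.5, 123.6]
ee_rot: [-0.002, 1.0, 0.0, -0.001]
contact_force: [0.1, 0.1, -0.3]
opening: 0.064
grip_force: 58.8
t: 21.15
position: [460.7, 60.3, 52.9]
ee_rot: [0.0, 1.0, -0.0, 0.0]
contact_force: [-1.6, 0.4, -0.6]
opening: 0.063
grip_force: 58.8
t: 21.65
position: [461.3, 60.4, 51.3]
ee_rot: [0.0, 1.0, -0.0, 0.001]
contact_force: [-1.3, -1.2, 8.2]
opening: 0.063
grip_force: 60.8
```

Weight 4 is touching its piece, so I'll release it, retreat and check everything.

```bash
python3 -m jog '{"fingers":[45,45,45,45,45,45,45],"linear":[[0,0,0],[0,0,0],[0,0,0],[0,0,0],[0,0,-25],[0,0,-70],[0,0,-120]],"turn":[[0,0,0],[0,0,0],[0,0,0],[0,0,0],[0,0,0],[0,0,0],[0,0,0]]}'
python3 -m jog '{"fingers":[45,45,45,45,45,45,45,45],"linear":[[0,-45,0],[0,-90,0],[0,-135,0],[0,-180,0],[0,-225,0],[0,-270,0],[0,-300,0],[0,-300,0]],"turn":[[0,0,0],[0,0,0],[0,0,0],[0,0,0],[0,0,0],[0,0,0],[0,0,0],[0,0,0]]}'
python3 - <<'E'
from h import *
p,d=eyes.grab_frame("top"); cv2.imwrite("pics/top9.png",cv2.resize(p[160:310,200:400,::-1],None,fx=4,fy=4))
hsv=cv2.cvtColor(p,cv2.COLOR_RGB2HSV)
for c,ht,h in (((241,201),42,25),((295,204),41,25),((368,199),40,20),((304,254),38,15)):
    m=roi(p,c,h)&(hsv[...,0]>=17)&(hsv[...,0]<=32)&(hsv[...,1]>120)&(hsv[...,2]>70)
    v,u=np.nonzero(m);P=cloud("top",u,v,d);kn=P[(P[:,2]>ht+12)&(P[:,2]<ht+24)];b=P[abs(P[:,2]-ht)<4]
    print(len(kn),np.median(kn,0).round(1),len(b),((np.percentile(b,3,0)+np.percentile(b,97,0))/2).round(1))
E
```

```text
t: 22.35
position: [459.6, 60.5, 170.8]
ee_rot: [0.0, 1.0, 0.0, -0.001]
contact_force: [1.1, 0.4, 0.2]
opening: 0.527
grip_force: 0.0
t: 23.15
position: [460.4, -243.1, 169.7]
ee_rot: [0.002, 1.0, -0.0, -0.0]
contact_force: [0.2, 0.2, -0.4]
opening: 0.523
grip_force: 0.0
79 [567.5 195.3  59. ] 454 [567.8 195.6  42. ]
62 [563.7  83.2  58.5] 232 [564.5  83.8  40.9]
48 [579.  -71.2  57. ] 103 [579.6 -71.9  40. ]
28 [460.8  59.7  54.2] 42 [460.9  59.2  38.2]
```

View pics/top9.png

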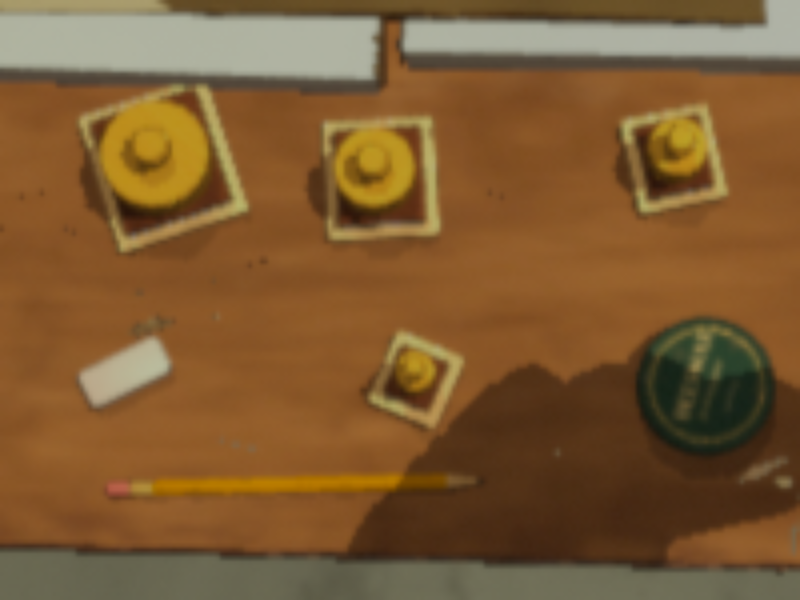

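All four weights stand centred on their pieces, at about (155,155), (375,168), (678,150) and (415,372) in the crop. Measured errors are under 2 mm. The tin hasn't moved, and the arm is clear.

```bash
python3 -c "from workcell import ticket; print(ticket.close_job())"
```

```text
the job is handed in; nothing more can be done
None
```

I handed the job in with all four weights standing upright on their matching pieces, each within about 2 mm of the middle by the top camera, and the arm never touched the wax tin or pin dish; the judge's result was not shown.

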